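# Free the sagging bolt of the board bin and hold its gate ajar

## Robot

A 7-joint arm with a two-finger parallel gripper is mounted at the origin on the work surface. World frame = base frame: x ahead of the robot, y to its left, z up, the work surface at z = 0. Lengths are in m, angles in rad, forces in N, time in s.
With the tool pointing down it reaches from about 0.425 to 0.925 m from the base axis. Payload 6.8 kg.
Tool frame: the origin (TCP) lies between the finger pads; the fingertips stand 11 mm ahead of it and the grasp point (between the pads) lies 8 mm behind it; z points along the fingers, y is the line along which they close (so a half turn about z gives the same grasp; the last joint's range is limited). The gripper opens to 85 mm and grips with 20 to 120 N. Pads are 22 mm wide; open, the fingers measure 114 mm over their backs; the gripper's body (76 mm by 85 mm) begins 54 mm behind the grasp point. The pads swing forward as they close: fully open they stand 13 mm farther back than shut.
Start: joints at [-1.271, 0.477, 0.022, 1.555, -0.011, 1.109, -0.083], TCP at [0.268, 0.62, 0.222] pointing down, gripper open.
Joint ranges: [-2.96, 2.96], [-0.34, 2.1], [-1.41, 1.46], [0.24, 2.44], [-1.37, 4.51], [0.17, 1.92], [-2.96, 2.96]. Speed limits (rad/s): [2.39, 2.39, 3.14, 3.14, 3.14, 3.14, 3.14].

## Interface

Orientations are given as a rotation vector (axis times angle).
In Python, from bench import r gives the robot as it stands.
- The arm moves only by the tool send_rows, never from a script. Its argument "deltas" is a list of rows, each an object of numbers: "dx", "dy", "dz": the shift along the world's x, y, z in mm; "rx", "ry", "rz": the turn, a rotation vector about the world's x, y, z in degrees. A call has 1 to 5 rows; each row is the pose to reach, as a shift and turn from the pose commanded when the call began; what a row does not reach only later rows make up. A row lasts 1/12 s, in which the tool goes at most 41.7 mm and 7.16 degrees, less where a joint would pass 70% of its speed; a pose out of reach is approached as far as the arm can. A call with a gripper value outside its range is refused whole. "jaw" is the finger opening in mm, from 0 to 85.4, set as the call begins (left out, the last holds). The fingers move at their own pace and stop on an object; "newtons" is the grip in N (left out, the last holds). Time passes only in rows, so rows that repeat a pose let the fingers close. It gives the time, the measured TCP pose, the force, the opening and the grip force at its end, in the units of the state.
- r.get_obs(): the state, without advancing time (a new reading comes with each control period).
- r.grab_frame(name): name is "scene" or "top" or "wrist"; returns a dict with "frame" (400x640x3 uint8, blue, green, red), "z_map" (400x640 float32, m along the optical axis (not along the pixel's ray), 0 where there is no reading), "vertical_fov" (degrees; the focal length in pixels is half the picture's height over the tangent of half this angle, whatever the lens; pixels are square), "cx", "cy" (the principal point, pixels), "distortion" ([k1, k2, p1, p2, k3] as OpenCV has them; the pictures are not rectified), "xyz" and "orientation" of the camera in the world. Camera axes: x right, y down, z forward; pixel columns grow to the right and rows downward; lengths in m; the calibration is good to about 2 mm. A picture is of the moment at which its call begins.
- r.hand_in(): hands the job in; it is judged then, once.
The state is a dict: "clock": time; "joints": joint angles; "qvel": joint speeds; "tau": joint torques, N m; "tcp_pos": TCP position; "orientation": TCP orientation; "contact_force": force on the tool from outside, world axes, zero at the start; "moment": the same for the moment, N m; "grip_width": finger opening in m; "gripper_force": force on a finger pad.
Only numpy, scipy, OpenCV 4.12 (cv2) and the standard library are available. Lean on these libraries where they do the work, as an engineer would, in place of code of your own. Each camera call takes 0.05 s, during which the arm holds its last target. There are 200 camera calls.

## Task

The sprung gate of the bin of drilled boards is bolted shut and the bolt has sagged behind the bent lip of its keeper. Turn the bolt by its roller knob until the knob stands upright, in line with the slot of its channel, then lift the bolt over the lip (do not drag it through) while pulling it back until it is clear of the keeper, and swing the gate towards the robot by the knob. Finish still gripping the knob and holding the gate still, ajar by about 25 degrees (it would swing shut if let go), and do not shift the loose roll of tape, disc and board offcut beside the bin.

Things in the scene. Friction and masses are not known exactly. Their poses are not given: they have to be found in the camera images.
- gate_hinge (a point): Point on the gate's upright hinge axis, 130 mm above the table, level with the resting bolt's axis. Axes turn with the gate: z up, y along the gate from hinge to latch end, x the gate's normal, away from the robot. The gate is a low panel 298 mm long, 20 mm thick, top edge 110 mm above the table. The bolt lies over the middle of its top edge, parallel to y.
- gate (a joint): Opening of the gate, rad: 0 shut, growing as the latch end swings towards the robot (counter-clockwise from above), to 1.2. A spring pulls it shut with 0.3 N m at 0 and about 0.6 N m at 0.45 rad.
- knob: The bolt's knob: a black roller 24 mm across and 24 mm long, lying parallel to the bolt and free to spin on its pin (flat ends face along the gate), on an 8 mm stem square to the bolt. Origin: its centre, 58 mm from the bolt's axis; y along the bolt to its tip. Bolt home: 240 mm from the hinge axis along the gate. It starts leaning over the gate's front: pinch the flat ends from above.
- bolt (a joint): Turn of the bolt about its own axis, rad: 0 knob upright, positive leaning towards the robot (limits -0.5 and 1.45), starts at 0.7 to 1.3; balanced, it stays where it is left. The stem can slide back only with the knob within about 0.15 rad of upright, in the channel's slot. Once the bolt is drawn, the slot's walls stop the stem leaning by over 0.25 rad, so the knob swings the gate.
- slot (a point): Start of the slot, at the top of the channel on the gate: 14 mm from the home stem's centre towards the hinge, midway between the two walls, 156 mm above the table. The slot is 18 mm wide and runs on from here along the bolt towards the hinge. Before it, beside the home stem, there is a back wall but no front wall, so the knob can lie down there.
- bolt_lift (a joint): Height of the bolt above its sagged rest in the tall channel, m: 0 to 0.014 (end stop). The bolt, 0.35 to 0.5 kg, drops back by its weight when let go. It clears the lip when lifted by 8 mm or more, and must stay lifted for the first 30 mm of pull.
- bolt_draw (a joint): How far the bolt is pulled back out of the keeper, parallel to the gate towards the hinge, m: 0 home, end stop 0.055. It slides easily, a little stiffer when moved fast. The tip is clear of the keeper from 0.036.
- keeper_lip (a point): Middle of the top of the keeper's bent lip, on the fixed post at the latch end, 122 mm above the table; the lip is 10 mm thick. The keeper is an open bracket with two cheeks 34 mm apart, 42 mm long, tops 154 mm above the table. A 30 mm collar on the 12 mm bolt sits 2 mm beyond the lip, so the bolt must be lifted to be pulled; the cheeks keep the gate shut until it is clear.
- tape: Roll of tape, 100 mm across, 25 mm high, lying on the table beside the bin on its latch side; to be left alone. Origin: centre of its underside.
- puck: Disc, 84 mm across, 23 mm high, on the latch side, further from the robot than the tape; to be left alone. Origin: centre of its underside.
- offcut: Small board 100 x 120 x 22 mm with round insets, on the hinge side of the bin; to be left alone. Origin: centre of its underside.

How it is judged:
On the way, in this order (a step that is already met when the one before it is completed fails the run):
1. the knob is turned upright (within 0.3 rad) with the bolt still home and the gate shut (value of joint bolt between -0.3 and 0.3 rad and value of joint bolt_draw below 0.02 m and value of joint gate below 0.1 rad), for 0.1 s.
2. the bolt is drawn at least 36 mm, clear of the keeper, with the gate not yet open (under 0.2 rad) (value of joint bolt_draw above 0.036 m and value of joint gate below 0.2 rad), for 0.1 s.
At the end, for the whole second after the job is handed in: The gate stands ajar by 15 to 35 degrees (0.26 to 0.61 rad) and still (under 0.05 rad/s), the bolt drawn at least 36 mm, the fingers still on the knob (over 1.5 N) (value of joint gate between 0.26 and 0.61 rad and velocity of joint gate between -0.05 and 0.05 rad/s and value of joint bolt_draw above 0.036 m and contact force between the fingers and knob above 1.5 N); the arm keeps its last pose, push and grip.
It fails at once if a loose thing beside the bin is shifted by more than 30 mm (distance of any of tape, puck, offcut from where it was at the start of the episode above 0.03 m).
It fails at once if the bolt's collar is dragged through the lip (drawn 8 to 14 mm while lifted by less than 5 mm) (value of joint bolt_draw between 0.008 and 0.014 m and value of joint bolt_lift below 0.005 m).
It also fails if it takes over 38 s, if anything falls off the work surface, if the arm or the gripper's body presses on something with over 40 N, if the wrist force passes 120 N, or if a joint passes its speed limit or range.

## Working session

There is one attempt and no reset: what is moved stays moved. The work goes in short steps, Python scripts to look and compute and a tool call to move; the robot and the scene stay as the last step left them, time stands still between calls to the robot, and variables do not carry over. Pictures are saved under pics/ and viewed, at most 10 in all, crops included, and the job is handed in when it is done.

Besides the shell and the picture viewer there is one more tool, called as a command line: name --argument value ..., lists and objects as JSON in quotes. send_rows: Moves the arm, as the interface text tells. Its arguments: {"type":"object","properties":{"deltas":{"type":"array","items":{"type":"object","properties":{"dx":{"type":"number"},"dy":{"type":"number"},"dz":{"type":"number"},"rx":{"type":"number"},"ry":{"type":"number"},"rz":{"type":"number"}}}},"jaw":{"type":"number"},"newtons":{"type":"number"}},"required":["deltas"]}

```bash
mkdir -p pics; cat > h.py <<'E'
import numpy as np, cv2
from scipy.spatial.transform import Rotation as R
from bench import r
def grab(name):
    f=r.grab_frame(name); np.savez(f'pics/{name}.npz',**{k:np.array(v) for k,v in f.items()}); return f
def cloud(f):
    h,w=f['z_map'].shape; F=h/2/np.tan(np.radians(f['vertical_fov'])/2)
    K=np.array([[F,0,f['cx']],[0,F,f['cy']],[0,0,1.]])
    u,v=np.meshgrid(np.arange(w),np.arange(h))
    p=cv2.undistortPoints(np.stack([u,v],-1).reshape(-1,1,2).astype(np.float64),K,np.array(f['distortion'],float)).reshape(h,w,2)
    z=np.asarray(f['z_map'],float); P=np.dstack([p[...,0]*z,p[...,1]*z,z])
    o=np.array(f['orientation'],float)
    M=R.from_rotvec(o).as_matrix() if o.size==3 else o.reshape(3,3)
    W=P@M.T+np.array(f['xyz']); W[z==0]=np.nan; return W
E
python3 - <<'E'
from h import *
o=r.get_obs(); print(o['clock'],o['tcp_pos'],o['orientation'])
for n in('top','scene'):
    f=grab(n); print(n,f['xyz'],f['orientation'],f['vertical_fov']); cv2.imwrite(f'pics/{n}.png',f['frame'])
E
```

```text
0.0 [0.26745514 0.61908285 0.2212006 ] [-6.36054286e-01 -3.07628230e+00  2.88121519e-03]
top [0.40516    0.00425233 1.12773805] [-2.18490599  2.13557919 -0.11549734] 45.35167907042113
scene [ 1.09575746 -0.68699679  0.70124109] [-2.05939012 -0.69221266  0.40962278] 42.13406789652968
```

View pics/top.png

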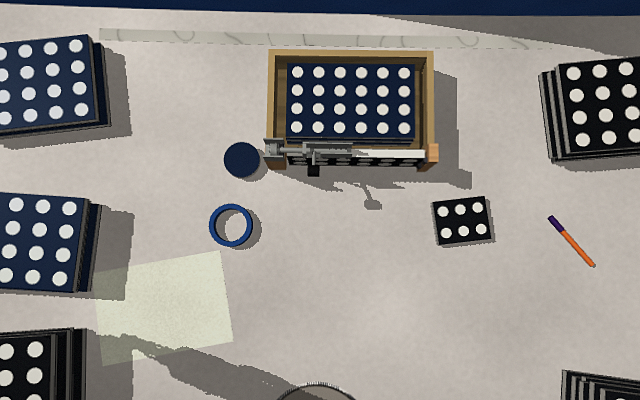

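View pics/scene.png

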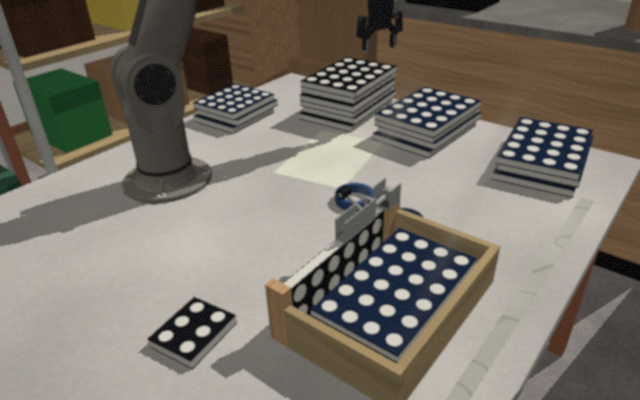

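The top view shows the gate running along pixels (425,153)–(285,155). The hinge is at right (432,153), the keeper at left (275,148) and the knob at about (314,170), with the tape (231,225), disc (242,160) and offcut (460,220) clear of it. Next I measure points.

```bash
python3 - <<'E'
from h import *
f=dict(np.load('pics/top.npz')); W=cloud(f)
c=f['frame'][125:190,255:445]; cv2.imwrite('pics/crop1.png',cv2.resize(c,None,fx=4,fy=4,interpolation=cv2.INTER_NEAREST))
np.set_printoptions(precision=0,suppress=True,linewidth=220)
for v in range(140,180,2):
    print(v,[tuple((W[v,u]*1000).round().astype(int)) if W[v,u,0]==W[v,u,0] else 0 for u in (268,280,300,310,314,318,330,345,360,400,420,432)])
E
```

```text
140 [(np.int64(642), np.int64(114), np.int64(144)), (np.int64(642), np.int64(89), np.int64(147)), (np.int64(665), np.int64(51), np.int64(55)), (np.int64(665), np.int64(28), np.int64(56)), (np.int64(665), np.int64(19), np.int64(56)), (np.int64(666), np.int64(10), np.int64(53)), (np.int64(665), np.int64(-17), np.int64(61)), (np.int64(667), np.int64(-52), np.int64(56)), (np.int64(667), np.int64(-86), np.int64(58)), (np.int64(669), np.int64(-177), np.int64(57)), (np.int64(679), np.int64(-229), np.int64(22)), (np.int64(663), np.int64(-242), np.int64(87))]
142 [(np.int64(642), np.int64(116), np.int64(126)), (np.int64(642), np.int64(90), np.int64(129)), (np.int64(668), np.int64(52), np.int64(22)), (np.int64(636), np.int64(26), np.int64(157)), (np.int64(637), np.int64(18), np.int64(156)), (np.int64(638), np.int64(9), np.int64(153)), (np.int64(638), np.int64(-16), np.int64(154)), (np.int64(670), np.int64(-53), np.int64(24)), (np.int64(665), np.int64(-87), np.int64(45)), (np.int64(666), np.int64(-178), np.int64(49)), (np.int64(674), np.int64(-229), np.int64(22)), (np.int64(658), np.int64(-241)
[... 9324 characters left out ...]
nt64(-1)), (np.int64(596), np.int64(-187), np.int64(-2)), (np.int64(597), np.int64(-235), np.int64(-3)), (np.int64(598), np.int64(-263), np.int64(-2))]
178 [(np.int64(584), np.int64(128), np.int64(-3)), (np.int64(585), np.int64(99), np.int64(-1)), (np.int64(586), np.int64(51), np.int64(-2)), (np.int64(587), np.int64(27), np.int64(-2)), (np.int64(587), np.int64(18), np.int64(-1)), (np.int64(587), np.int64(8), np.int64(0)), (np.int64(587), np.int64(-20), np.int64(3)), (np.int64(588), np.int64(-56), np.int64(0)), (np.int64(589), np.int64(-92), np.int64(-3)), (np.int64(591), np.int64(-187), np.int64(-2)), (np.int64(592), np.int64(-234), np.int64(1)), (np.int64(592), np.int64(-262), np.int64(0))]
```

View pics/crop1.png

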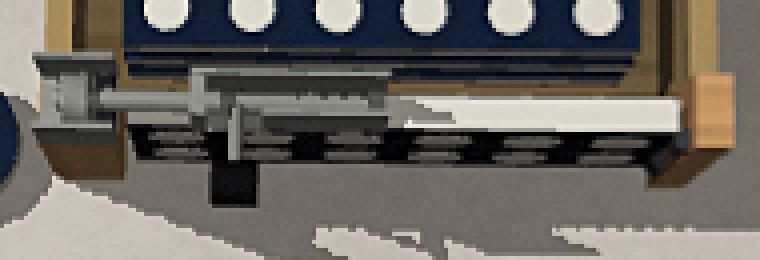

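The crop shows the bolt along the gate's top edge and the stem at crop (235,130) leading to the black knob at crop (235,185). In world terms the bolt axis is at x≈625, z=130 and the knob centre is about (575,16,159) mm, leaning about 1.04 rad. I'm moving above it with the fingers turned to close along y.

send_rows --deltas '[{"dx":19,"dy":-37,"rz":5},{"dx":38,"dy":-74,"rz":10},{"dx":57,"dy":-111,"rz":15},{"dx":76,"dy":-148,"rz":20},{"dx":95,"dy":-185,"rz":24}]' --jaw 80 --newtons 40

```text
$.deltas[0]: bad value
```

send_rows --deltas '[{"dx":19,"dy":-37},{"dx":38,"dy":-74},{"dx":57,"dy":-111},{"dx":76,"dy":-148},{"dx":95,"dy":-185}]'

```text
$.deltas[0]: bad value
```

send_rows --deltas '[{"dx":19,"dy":-37},{"dx":38,"dy":-74},{"dx":57,"dy":-111},{"dx":76,"dy":-148},{"dx":95,"dy":-185}]'

```text
$.deltas[0]: bad value
```

send_rows --deltas '[{"dx":12,"dy":-24},{"dx":18,"dy":-45},{"dx":23,"dy":-48},{"dx":23,"dy":-48}]'

```text
$.deltas[0]: bad value
```

```bash
python3 - <<'E'
from h import *
f=grab('wrist'); cv2.imwrite('pics/w1.png',f['frame']); W=cloud(f)
o=r.get_obs(); print(o['clock'],o['tcp_pos'],o['orientation'],o['joints'],o['contact_force'])
# knob: points above z 165 near knob
m=(W[...,2]>.160)&(W[...,2]<.18)&(abs(W[...,0]-.575)<.03)&(abs(W[...,1]-.016)<.03)
P=W[m]; print(len(P),P.min(0),P.max(0),np.median(P,0),np.percentile(P,[2,98],axis=0))
E
```

```text
0.15 [0.26751508 0.61921412 0.22144429] [-6.36060756e-01 -3.07632830e+00  2.19371696e-03] [-1.27108856  0.47761764  0.02233277  1.55622324 -0.01150158  1.10928995
 -0.08309518] [-0.19345701 -0.5165411   0.67602571]Traceback (most recent call last):
  File "<stdin>", line 6, in <module>
    return umr_minimum(a, axis, None, out, keepdims, initial, where)
ValueError: zero-size array to reduction operation minimum which has no identity
```

View pics/w1.png

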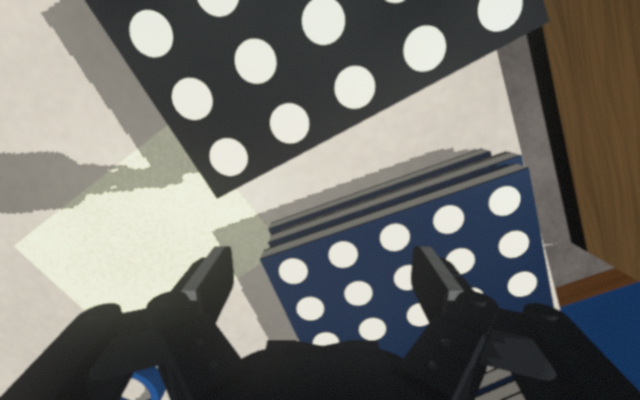

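The rows were refused, so the arm hasn't moved: this wrist view shows only the board stacks near the start pose. All six keys appear to be needed.

send_rows --deltas '[{"dx":19,"dy":-37,"dz":0,"rx":0,"ry":0,"rz":5},{"dx":38,"dy":-74,"dz":0,"rx":0,"ry":0,"rz":10},{"dx":57,"dy":-111,"dz":0,"rx":0,"ry":0,"rz":15},{"dx":76,"dy":-148,"dz":0,"rx":0,"ry":0,"rz":20},{"dx":95,"dy":-185,"dz":0,"rx":0,"ry":0,"rz":24}]' --jaw 80 --newtons 40

```text
clock: 0.57
tcp_pos: [0.3632, 0.4326, 0.222]
orientation: [0.025, -3.141, 0.001]
contact_force: [0.9, 0.0, -0.4]
grip_width: 0.08
gripper_force: 0.0
```

send_rows --deltas '[{"dx":19,"dy":-37,"dz":0,"rx":0,"ry":0,"rz":0},{"dx":38,"dy":-74,"dz":0,"rx":0,"ry":0,"rz":0},{"dx":57,"dy":-111,"dz":0,"rx":0,"ry":0,"rz":0},{"dx":76,"dy":-148,"dz":0,"rx":0,"ry":0,"rz":0},{"dx":95,"dy":-185,"dz":0,"rx":0,"ry":0,"rz":0}]'

```text
clock: 0.98
tcp_pos: [0.4581, 0.2476, 0.2222]
orientation: [0.018, -3.142, -0.0]
contact_force: [-0.4, 0.2, 0.6]
grip_width: 0.0797
gripper_force: 0.0
```

send_rows --deltas '[{"dx":19,"dy":-37,"dz":0,"rx":0,"ry":0,"rz":0},{"dx":38,"dy":-74,"dz":0,"rx":0,"ry":0,"rz":0},{"dx":57,"dy":-111,"dz":0,"rx":0,"ry":0,"rz":0},{"dx":76,"dy":-148,"dz":0,"rx":0,"ry":0,"rz":0},{"dx":95,"dy":-185,"dz":0,"rx":0,"ry":0,"rz":0}]'

```text
clock: 1.4
tcp_pos: [0.5531, 0.0627, 0.2222]
orientation: [0.018, -3.141, -0.0]
contact_force: [1.1, 0.8, 0.4]
grip_width: 0.08
gripper_force: 0.0
```

send_rows --deltas '[{"dx":12,"dy":-24,"dz":0,"rx":0,"ry":0,"rz":0},{"dx":22,"dy":-45,"dz":0,"rx":0,"ry":0,"rz":0},{"dx":22,"dy":-47,"dz":0,"rx":0,"ry":0,"rz":0},{"dx":22,"dy":-47,"dz":0,"rx":0,"ry":0,"rz":0}]'

```text
clock: 1.73
tcp_pos: [0.5747, 0.0157, 0.2219]
orientation: [0.012, -3.141, 0.001]
contact_force: [-0.1, 0.3, 0.1]
grip_width: 0.0799
gripper_force: 0.0
```

```bash
python3 - <<'E'
from h import *
f=grab('wrist'); cv2.imwrite('pics/w2.png',f['frame']); W=cloud(f)
o=r.get_obs(); print(o['clock'],o['tcp_pos'],o['orientation'],o['joints'],o['contact_force'])
m=(W[...,2]>.158)&(W[...,2]<.18)&(abs(W[...,0]-.575)<.03)&(abs(W[...,1]-.016)<.03)
P=W[m]; print(len(P))
if len(P): print(np.median(P,0),np.percentile(P,[2,98],axis=0))
E
```

```text
1.7833 [0.57435936 0.01763023 0.2218646 ] [ 1.59579017e-02 -3.14070593e+00 -3.50077860e-04] [-0.32157521  0.3150901   0.22768509  1.81342989 -0.08239155  1.02302946
  1.51925195] [ 0.17206276  1.18069301 -0.23788755]
1013
[0.57131011 0.01724416 0.16992095] [[0.56335276 0.00592426 0.16109115]
 [0.58457566 0.02856828 0.17232822]]
```

View pics/w2.png

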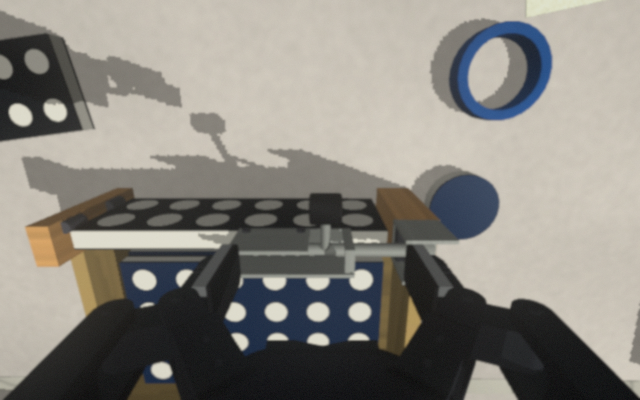

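The wrist view shows the knob at (325,208), between the fingers, at about (574,17,159) mm. I'm descending and then gripping.

send_rows --deltas '[{"dx":0,"dy":0,"dz":-25,"rx":0,"ry":0,"rz":0},{"dx":0,"dy":0,"dz":-48,"rx":0,"ry":0,"rz":0},{"dx":0,"dy":0,"dz":-64,"rx":0,"ry":0,"rz":0},{"dx":0,"dy":0,"dz":-69,"rx":0,"ry":0,"rz":0},{"dx":0,"dy":0,"dz":-69,"rx":0,"ry":0,"rz":0}]' --jaw 60

```text
clock: 2.2
tcp_pos: [0.5733, 0.0192, 0.1519]
orientation: [0.021, -3.138, -0.0]
contact_force: [0.1, -0.3, -1.0]
grip_width: 0.0599
gripper_force: 0.0
```

send_rows --deltas '[{"dx":0,"dy":0,"dz":0,"rx":0,"ry":0,"rz":0},{"dx":0,"dy":0,"dz":0,"rx":0,"ry":0,"rz":0},{"dx":0,"dy":0,"dz":0,"rx":0,"ry":0,"rz":0},{"dx":0,"dy":0,"dz":0,"rx":0,"ry":0,"rz":0},{"dx":0,"dy":0,"dz":0,"rx":0,"ry":0,"rz":0}]' --jaw 15

```text
clock: 2.62
tcp_pos: [0.575, 0.0177, 0.1539]
orientation: [-0.017, 3.14, 0.0]
contact_force: [0.1, -0.3, -0.6]
grip_width: 0.0223
gripper_force: 42.1
```

send_rows --deltas '[{"dx":0,"dy":0,"dz":0,"rx":0,"ry":0,"rz":0},{"dx":0,"dy":0,"dz":0,"rx":0,"ry":0,"rz":0},{"dx":0,"dy":0,"dz":0,"rx":0,"ry":0,"rz":0}]'

```text
clock: 2.87
tcp_pos: [0.5747, 0.0176, 0.1533]
orientation: [0.017, -3.142, 0.0]
contact_force: [-0.1, 0.4, -0.3]
grip_width: 0.0225
gripper_force: 42.1
```

send_rows --deltas '[{"dx":3.4,"dy":0,"dz":5.2,"rx":0,"ry":0,"rz":0},{"dx":7.1,"dy":0,"dz":9.8,"rx":0,"ry":0,"rz":0},{"dx":11.4,"dy":0,"dz":14.2,"rx":0,"ry":0,"rz":0},{"dx":16.1,"dy":0,"dz":18,"rx":0,"ry":0,"rz":0},{"dx":16.1,"dy":0,"dz":18,"rx":0,"ry":0,"rz":0}]'

```text
clock: 3.28
tcp_pos: [0.5926, 0.0177, 0.1725]
orientation: [-0.017, 3.139, 0.0]
contact_force: [0.1, 0.6, 1.0]
grip_width: 0.0224
gripper_force: 42.2
```

send_rows --deltas '[{"dx":5.2,"dy":0,"dz":3.3,"rx":0,"ry":0,"rz":0},{"dx":10.5,"dy":0,"dz":6.1,"rx":0,"ry":0,"rz":0},{"dx":16.3,"dy":0,"dz":8.2,"rx":0,"ry":0,"rz":0},{"dx":22.1,"dy":0,"dz":9.8,"rx":0,"ry":0,"rz":0},{"dx":22.1,"dy":0,"dz":9.8,"rx":0,"ry":0,"rz":0}]'

```text
clock: 3.7
tcp_pos: [0.6145, 0.0177, 0.1814]
orientation: [-0.017, 3.14, -0.0]
contact_force: [-0.2, 0.3, 1.3]
grip_width: 0.0228
gripper_force: 42.3
```

send_rows --deltas '[{"dx":6,"dy":0,"dz":1,"rx":0,"ry":0,"rz":0},{"dx":12,"dy":0,"dz":1.5,"rx":0,"ry":0,"rz":0},{"dx":12,"dy":0,"dz":1.5,"rx":0,"ry":0,"rz":0},{"dx":12,"dy":0,"dz":1.5,"rx":0,"ry":0,"rz":0}]'

```text
clock: 4.03
tcp_pos: [0.6253, 0.0177, 0.1824]
orientation: [-0.017, 3.141, -0.0]
contact_force: [0.8, -0.2, -0.4]
grip_width: 0.0224
gripper_force: 42.1
```

```bash
python3 - <<'E'
from h import *
f=grab('top'); W=cloud(f)
cv2.imwrite('pics/t2.png',cv2.resize(f['frame'][115:200,255:445],None,fx=4,fy=4))
o=r.get_obs(); print(o['clock'],o['tcp_pos'],o['contact_force'],o['grip_width'])
f=grab('scene'); cv2.imwrite('pics/s2.png',cv2.resize(f['frame'][140:330,250:500],None,fx=3,fy=3))
E
```

```text
4.0833 [0.62502212 0.01765723 0.18243614] [-0.07657312 -0.23373705  0.29589639] 0.022180825062520042
```

View pics/s2.png

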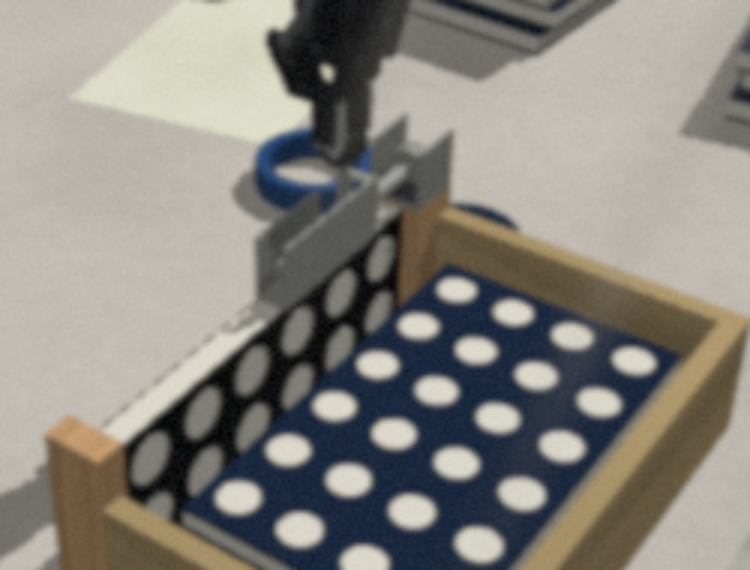

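The scene view shows the fingers on the upright knob at (345,150) above the channel, with the gate still shut. I'm lifting now and watching for the bolt's weight.

send_rows --deltas '[{"dx":0,"dy":0,"dz":3,"rx":0,"ry":0,"rz":0},{"dx":0,"dy":0,"dz":6,"rx":0,"ry":0,"rz":0},{"dx":0,"dy":0,"dz":10,"rx":0,"ry":0,"rz":0},{"dx":0,"dy":0,"dz":10,"rx":0,"ry":0,"rz":0},{"dx":0,"dy":0,"dz":10,"rx":0,"ry":0,"rz":0}]'

```text
clock: 4.55
tcp_pos: [0.6249, 0.0177, 0.1927]
orientation: [-0.017, 3.141, 0.0]
contact_force: [-1.2, -0.2, -4.9]
grip_width: 0.0227
gripper_force: 41.6
```

```bash
python3 - <<'E'
from h import *
o=r.get_obs(); print(o['clock'],o['tcp_pos'],o['contact_force'])
f=grab('top'); W=cloud(f)
m=(abs(W[...,0]-.6245)<.004)&(W[...,1]>.05)&(W[...,1]<.075)&(W[...,2]>.12)
print('bolt top now',np.median(W[m][:,2]),m.sum())
W=cloud(dict(np.load('pics/top.npz'))) if 0 else W
f=grab('scene'); W=cloud(f)
m=(abs(W[...,0]-.6245)<.012)&(W[...,1]>.05)&(W[...,1]<.075)&(W[...,2]>.12)
print('scene',m.sum(),np.percentile(W[m],[5,50,95],axis=0) if m.sum() else 0)
E
```

```text
4.55 [0.62485364 0.01766683 0.19268192] [-1.23697731 -0.24878737 -4.92549346]
bolt top now 0.5789998872438665 61
scene 208 [[0.62616863 0.05251908 0.13980966]
 [0.63272423 0.06295523 0.27362239]
 [0.6363351  0.07376926 0.29849143]]
```

send_rows --deltas '[{"dx":0,"dy":0,"dz":1,"rx":0,"ry":0,"rz":0},{"dx":0,"dy":0,"dz":1.5,"rx":0,"ry":0,"rz":0},{"dx":0,"dy":0,"dz":1.5,"rx":0,"ry":0,"rz":0}]'

```text
clock: 4.9
tcp_pos: [0.6249, 0.0177, 0.1941]
orientation: [-0.017, 3.142, 0.0]
contact_force: [-0.1, -0.2, -5.0]
grip_width: 0.0221
gripper_force: 41.6
```

send_rows --deltas '[{"dx":0,"dy":-2,"dz":0,"rx":0,"ry":0,"rz":0},{"dx":0,"dy":-4,"dz":0,"rx":0,"ry":0,"rz":0},{"dx":0,"dy":-6,"dz":0,"rx":0,"ry":0,"rz":0},{"dx":0,"dy":-6,"dz":0,"rx":0,"ry":0,"rz":0}]'

```text
clock: 5.23
tcp_pos: [0.6249, 0.0108, 0.194]
orientation: [0.016, -3.141, 0.001]
contact_force: [-0.6, -0.5, -4.7]
grip_width: 0.0225
gripper_force: 41.6
```

Moving freely, with the weight still carried. I'll keep pulling, to 48 mm in all.

send_rows --deltas '[{"dx":0,"dy":-5,"dz":0,"rx":0,"ry":0,"rz":0},{"dx":0,"dy":-10,"dz":0,"rx":0,"ry":0,"rz":0},{"dx":0,"dy":-15,"dz":0,"rx":0,"ry":0,"rz":0},{"dx":0,"dy":-20,"dz":0,"rx":0,"ry":0,"rz":0},{"dx":0,"dy":-20,"dz":0,"rx":0,"ry":0,"rz":0}]'

```text
clock: 5.65
tcp_pos: [0.6248, -0.0106, 0.1941]
orientation: [-0.014, 3.142, -0.002]
contact_force: [-0.7, -0.5, -4.1]
grip_width: 0.0226
gripper_force: 41.6
```

send_rows --deltas '[{"dx":0,"dy":-5,"dz":0,"rx":0,"ry":0,"rz":0},{"dx":0,"dy":-10,"dz":0,"rx":0,"ry":0,"rz":0},{"dx":0,"dy":-15,"dz":0,"rx":0,"ry":0,"rz":0},{"dx":0,"dy":-20,"dz":0,"rx":0,"ry":0,"rz":0},{"dx":0,"dy":-22,"dz":0,"rx":0,"ry":0,"rz":0}]'

```text
clock: 6.07
tcp_pos: [0.6248, -0.0318, 0.1941]
orientation: [0.016, -3.142, 0.001]
contact_force: [-0.4, 0.4, -4.1]
grip_width: 0.0223
gripper_force: 41.6
```

send_rows --deltas '[{"dx":0,"dy":0,"dz":0,"rx":0,"ry":0,"rz":0},{"dx":0,"dy":0,"dz":0,"rx":0,"ry":0,"rz":0},{"dx":0,"dy":0,"dz":0,"rx":0,"ry":0,"rz":0}]'

```text
clock: 6.32
tcp_pos: [0.6249, -0.0306, 0.194]
orientation: [0.017, -3.141, 0.001]
contact_force: [-0.3, -0.8, -5.0]
grip_width: 0.0225
gripper_force: 41.6
```

```bash
python3 - <<'E'
from h import *
f=grab('scene'); cv2.imwrite('pics/s3.png',cv2.resize(f['frame'][140:330,250:500],None,fx=3,fy=3))
o=r.get_obs(); print(o['clock'],o['tcp_pos'],o['contact_force'],o['joints'])
E
```

```text
6.3667 [ 0.62490237 -0.03041519  0.19400564] [-0.26702586  0.24697624 -4.58011333] [-0.22752985  0.42791017  0.235829    1.72126818 -0.11481034  1.00591598
  1.63125627]
```

View pics/s3.png

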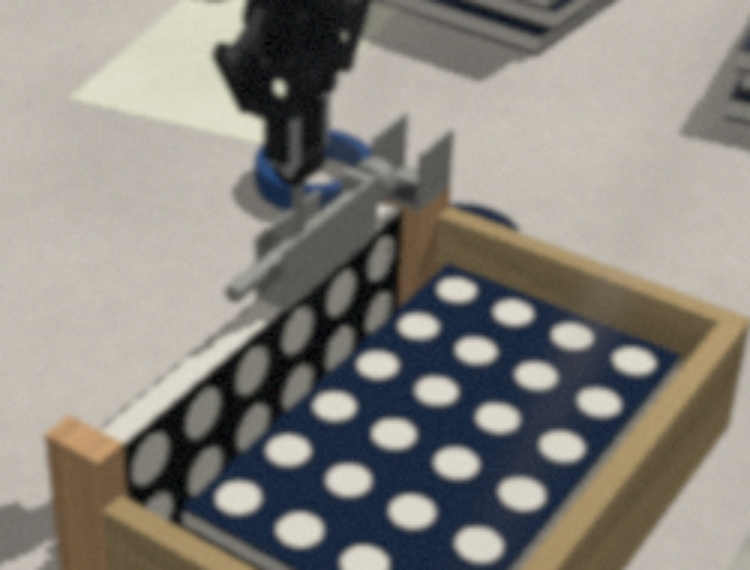

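The scene view shows the bolt's tail sticking out of the channel at (235,290) and the tip clear of the keeper, drawn about 48 mm. I'm swinging the gate about the hinge at (626,-222) and lowering a little because the stem will lean.

send_rows --deltas '[{"dx":-6.7,"dy":-0.2,"dz":-1,"rx":0,"ry":0,"rz":2},{"dx":-13.4,"dy":-0.6,"dz":-3,"rx":0,"ry":0,"rz":4},{"dx":-20.1,"dy":-1.2,"dz":-4,"rx":0,"ry":0,"rz":6},{"dx":-26.7,"dy":-2.1,"dz":-4,"rx":0,"ry":0,"rz":8},{"dx":-33.3,"dy":-3.2,"dz":-4,"rx":0,"ry":0,"rz":10}]'

```text
clock: 6.78
tcp_pos: [0.5915, -0.0333, 0.19]
orientation: [-0.293, 3.128, 0.0]
contact_force: [0.6, 0.5, -4.8]
grip_width: 0.0223
gripper_force: 41.6
```

send_rows --deltas '[{"dx":-6.6,"dy":-1.3,"dz":0,"rx":0,"ry":0,"rz":2},{"dx":-13.1,"dy":-2.8,"dz":0,"rx":0,"ry":0,"rz":4},{"dx":-19.6,"dy":-4.6,"dz":0,"rx":0,"ry":0,"rz":6},{"dx":-26,"dy":-6.6,"dz":0,"rx":0,"ry":0,"rz":8},{"dx":-32.4,"dy":-8.9,"dz":0,"rx":0,"ry":0,"rz":10}]'

```text
clock: 7.2
tcp_pos: [0.5592, -0.0423, 0.1902]
orientation: [-0.564, 3.09, 0.0]
contact_force: [1.4, -0.6, -5.4]
grip_width: 0.0224
gripper_force: 41.6
```

send_rows --deltas '[{"dx":-6.2,"dy":-2.5,"dz":0,"rx":0,"ry":0,"rz":2},{"dx":-12.4,"dy":-5.1,"dz":0,"rx":0,"ry":0,"rz":4},{"dx":-18.4,"dy":-7.9,"dz":0,"rx":0,"ry":0,"rz":6},{"dx":-24.4,"dy":-11,"dz":0,"rx":0,"ry":0,"rz":8},{"dx":-27.4,"dy":-12.7,"dz":0,"rx":0,"ry":0,"rz":9}]'

```text
clock: 7.62
tcp_pos: [0.5314, -0.0554, 0.1903]
orientation: [-0.804, 3.037, 0.0]
contact_force: [0.5, 0.0, -4.3]
grip_width: 0.0225
gripper_force: 41.5
```

send_rows --deltas '[{"dx":0,"dy":0,"dz":0,"rx":0,"ry":0,"rz":0},{"dx":0,"dy":0,"dz":0,"rx":0,"ry":0,"rz":0},{"dx":0,"dy":0,"dz":0,"rx":0,"ry":0,"rz":0},{"dx":0,"dy":0,"dz":0,"rx":0,"ry":0,"rz":0},{"dx":0,"dy":0,"dz":0,"rx":0,"ry":0,"rz":0}]'

```text
clock: 8.03
tcp_pos: [0.5321, -0.0549, 0.19]
orientation: [-0.803, 3.037, 0.0]
contact_force: [0.0, -0.0, -5.2]
grip_width: 0.0223
gripper_force: 41.6
```

```bash
python3 - <<'E'
from h import *
f=grab('top'); cv2.imwrite('pics/t4.png',cv2.resize(f['frame'][110:230,220:480],None,fx=3,fy=3)); W=cloud(f)
o=r.get_obs(); print(o['clock'],o['tcp_pos'],o['contact_force'],o['gripper_force'])
# gate top edge, z 0.103..0.115 region near hinge to mid
m=(abs(W[...,2]-.110)<.004)&(W[...,0]>.5)&(W[...,0]<.64)&(W[...,1]>-.215)&(W[...,1]<.1)
P=W[m][:,:2]
vx,vy,x0,y0=cv2.fitLine(P.astype(np.float32),cv2.DIST_HUBER,0,.01,.01).ravel(); print(len(P),'gate angle',np.arctan2(-vx/vy,1),x0,y0)
E
```

```text
8.0833 [ 0.53201444 -0.05492541  0.18994689] [ 1.30923761  0.633566   -3.50591584] 41.55904412269592
200 gate angle -0.012413577 0.6179831 -0.05411655
```

View pics/t4.png

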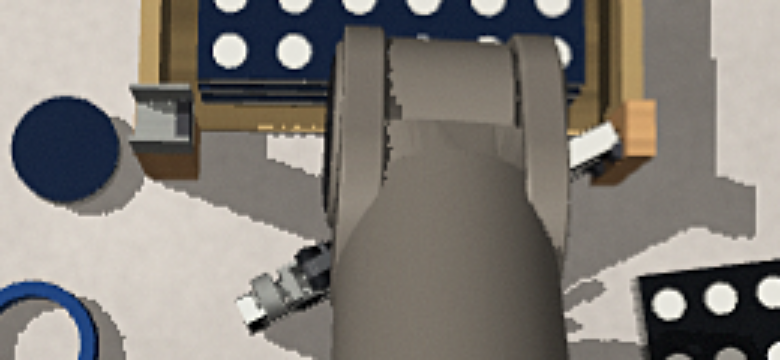

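The top view shows the gate open, its latch end at crop (247,312), with a piece near the hinge visible at crop (595,150); the loose things are unmoved. I'll measure the angle from those two points.

```bash
python3 - <<'E'
from h import *
f=dict(np.load('pics/top.npz')); W=cloud(f); I=f['frame']
m=(abs(W[...,2]-.110)<.005)&(I.min(2)>170); m[:,:]&=True
v,u=np.nonzero(m)
a=(u>408)&(u<430)&(v>148)&(v<172); b=(u>295)&(u<312)&(v>200)&(v<222)
A=W[v[a],u[a]].mean(0);B=W[v[b],u[b]].mean(0); d=B-A
print(a.sum(),b.sum(),A,B,'angle',np.arctan2(-d[0],d[1]),'from hinge',np.arctan2(.6263-B[0],B[1]+.2224),np.hypot(.6263-B[0],B[1]+.2224))
o=r.get_obs(); print(o['qvel'])
E
```

```text
124 43 [ 0.61795448 -0.20371596  0.1093208 ] [0.49338166 0.03889721 0.10892635] angle 0.47435969255392346 from hinge 0.47057256808063036 0.2931612434526509
[ 1.39568959e-03 -5.01463127e-04 -4.59338797e-05  2.34525743e-03
  1.87385314e-04 -1.60149470e-03  3.12137740e-03]
```

The gate stands at about 0.47 rad, still and gripped, well inside the 0.26–0.61 rad range. Handing in.

```bash
python3 -c "
from bench import r
print(r.hand_in())"
```

```text
the job is handed in; nothing more can be done
None
```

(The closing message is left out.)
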